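Scan a culture flask and hold it registered in the stage corner

TASK

Pick up the barcode scanner, aim its red window at the label on top of the culture flask from about 14 cm away and hold it steady there for a full second, then set it back upright on its yellow pad and let it go. Then put the flask flat on the black imaging stage, cap pointing away from the end fence, and press it gently but firmly into the corner so that its flat end bears on the end fence and its long side on the side fence. Finish while still holding it pressed against both fences; leave the dishes, bottle and tip box alone.

Things in the scene. Friction and masses are not known exactly. Their poses are not given: they have to be found in the camera images.
- scanner: Barcode scanner upright on its pad, 110 mm tall, 0.25 kg: round black foot (diameter 64, 12 high), grey neck 34 x 34, white head 56 (x) by 44 (y) at heights 68 to 110, gripped from above across its 44 mm. Front: black nose with red window and a black band on top; green lamp at the back of the top. Origin: centre of the foot's underside, z up; its window looks along its x axis and 45 degrees down.
- scanner_beam (a point): Centre of the scanner's red window, 34 mm ahead (scanner x) of and 70 mm above the scanner's origin. This point's own x axis is the line of sight: forward along scanner x and 45 degrees downward. To read, the label must lie on this line, 80 to 200 mm from the window.
- pad: Fixed yellow disc, diameter 110, 4 mm thick, on the bench: the scanner's place. Origin at the centre of its underside.
- flask: Empty culture flask lying flat on the bench: frosted box 72 (x) by 50 (y) by 34 (z) mm, with a neck and blue screw cap (diameter 25) at its +x end reaching to x = 62 mm, 0.05 to 0.1 kg. Origin at the centre of the box's underside, z up. Grip it from above across its 50 mm width by its upper half, so that the fingers stay clear above the fences.
- flask_label (a point): Centre of the white barcode label (44 x 26 mm) on top of the flask, 34 mm above its origin.
- flask_cap (a point): Centre of the outer face of the blue cap, 62 mm along the flask's x from its origin, 17 mm up.
- stage: Fixed imaging stage, 240 (x) by 190 (y) mm, flat black top 40 mm above its origin (the centre of its underside, on the bench). It carries two aluminium fences 10 mm high above the black top that meet in a corner.
- corner (a point): Point on the black top where the inner faces of the two fences meet: 70 mm toward stage -x, 60 mm toward stage +y, 40 mm up from the stage's origin; same axes as the stage. The flask, fully home with its cap toward stage +x, has its origin 36 mm toward +x and 25 mm toward -y from this point, its x axis parallel to the stage's.
- side_fence: Rigid fence along the stage's x axis, 170 mm long, inner face at stage y = +60 mm, facing -y. Origin and axes same as the stage's.
- end_fence: Rigid fence along the stage's y axis, 120 mm long, inner face at stage x = -70 mm, facing +x. Origin and axes same as the stage's.
- dishes: Bystander: stack of three Petri dishes, diameter 60, 42 mm tall; origin at the centre of its underside.
- reagent: Bystander: closed amber bottle, diameter 52, 95 mm tall; origin at the centre of its underside.
- tipbox: Bystander: orange pipette tip box, 77 (x) by 112 (y) by 52 mm; origin at the centre of its underside.
Things that resemble listed ones, but are neither listed nor needed, are in the scene too. What is shaped like the scanner but purple or turquoise is not meant.

How it is judged:
By the outcome, as a careful person would: the job done as asked, in the order asked, and still so for the second after the job is handed in, while the arm keeps its last pose, push and grip.
It also fails if it takes over 72 s, if anything falls off the work surface, if the arm or the gripper's body presses on something with over 40 N, if the wrist force passes 120 N, or if a joint passes its speed limit or range.

ROBOT

A 6-joint arm with a two-finger parallel gripper is mounted at the origin on the work surface. World frame = base frame: x ahead of the robot, y to its left, z up, the work surface at z = 0. Lengths are in m, angles in rad, forces in N, time in s.
With the tool pointing down it reaches from about 0.375 to 0.9 m from the base axis. Payload 3.1 kg.
Tool frame: the origin (TCP) lies midway between the tips of the shut fingers; the grasp point (between the pads) lies 19 mm behind it; z points along the fingers, y is the line along which they close (so a half turn about z gives the same grasp; the last joint's range is limited). The gripper opens to 87 mm and grips with 3 to 60 N. Pads are 19 mm wide; open, the fingers measure 117 mm over their backs; the gripper's body (75 mm by 190 mm) begins 51 mm behind the grasp point.
Start: joints at [1.125, 0.527, 1.433, -0, 1.181, -0.178], TCP at [0.165, 0.603, 0.223] pointing down, gripper open.
Joint ranges: [-3.08, 3.08], [-0.75, 2.2], [0.22, 2.44], [-1.43, 4.57], [0, 2.65], [-2.85, 2.85]. Speed limits (rad/s): [2.79, 2.79, 3.14, 3.14, 3.14, 3.14].

INTERFACE

Orientations are given as a unit quaternion [w, x, y, z].
In Python, from cell import * gives the robot as it stands.
- The arm moves only by the tool play_rows, never from a script. Its argument "increments" is a list of rows, each an object of numbers: "wx", "wy", "wz": the turn, a rotation vector about the tool's x, y, z in degrees; "x", "y", "z": the shift along the tool's x, y, z in cm; "hand": the gripper's target within -1 to 1 (shut at 1, half-way at 0, fully open at -1). In form: [{"wx": .., "wy": .., "wz": .., "x": .., "y": .., "z": .., "hand": ..}, ...]. A call has 1 to 10 rows; each row is the pose to reach, as a shift and turn from the pose commanded when the call began, along the tool's axes at that moment; what a row does not reach only later rows make up. A row lasts 1/12 s, in which the tool goes at most 41.7 mm and 7.16 degrees, less where a joint would pass 70% of its speed; a pose out of reach is approached as far as the arm can. A call with a gripper value outside its range is refused whole. The fingers move at their own pace and stop on an object; "newtons" is the grip in N (left out, the last holds). Time passes only in rows, so rows that repeat a pose let the fingers close. It gives the time, the measured TCP pose, the force, the opening and the grip force at its end, in the units of the state.
- state(): the state, without advancing time (a new reading comes with each control period).
- camera(name): name is "scene" or "top" or "wrist"; returns a dict with "img" (384x512x3 uint8, red, green, blue), "z_map" (384x512 float32, m along the optical axis (not along the pixel's ray), 0 where there is no reading), "intrinsics" (3x3 intrinsics, pixels), "k1" (the pictures are not rectified: a ray, as slopes to the right and down, at radius r is drawn at 1 + k1 r^2 times it, then the intrinsics apply), "world_to_cam" (4x4, takes a point from world to camera coordinates). Camera axes: x right, y down, z forward; pixel columns grow to the right and rows downward; lengths in m; the calibration is good to about 2 mm. A picture is of the moment at which its call begins.
- finish_job(): hands the job in; it is judged then, once.
The state is a dict: "time": time; "q": joint angles; "qd": joint speeds; "effort": joint torques, N m; "position": TCP position; "ee_rot": TCP orientation; "ft_force": force on the tool from outside, world axes, zero at the start; "ft_torque": the same for the moment, N m; "grip_width": finger opening in m; "gripper_force": force on a finger pad.
Only numpy, scipy, OpenCV 4.12 (cv2) and the standard library are available. Lean on these libraries where they do the work, as an engineer would, in place of code of your own. Each camera call takes 0.05 s, during which the arm holds its last target. There are 200 camera calls.

## Working session

There is one attempt and no reset: what is moved stays moved. The work goes in short steps, Python scripts to look and compute and a tool call to move; the robot and the scene stay as the last step left them, time stands still between calls to the robot, and variables do not carry over. Pictures are saved under pics/ and viewed, at most 10 in all, crops included, and the job is handed in when it is done.

Besides the shell and the picture viewer there is one more tool, called after "Emit:" as name(argument=value, ...), one argument or row to a line, values as JSON. play_rows: Moves the arm, as the interface text tells. Its arguments: {"type":"object","properties":{"increments":{"type":"array","items":{"type":"object","properties":{"wx":{"type":"number"},"wy":{"type":"number"},"wz":{"type":"number"},"x":{"type":"number"},"y":{"type":"number"},"z":{"type":"number"},"hand":{"type":"number"}}}},"newtons":{"type":"number"}},"required":["increments"]}

```bash
ls; mkdir -p pics; cat > h.py <<'E'
from cell import *
import numpy as np, cv2
def save(n,f):
    c=camera(n); cv2.imwrite(f,c["img"][:,:,::-1]); np.savez(f[:-4]+".npz",**c); return c
def load(f): return dict(np.load(f))
def ray(c,u,v):
    K=c["intrinsics"]; d=np.array([(u-K[0,2])/K[0,0],(v-K[1,2])/K[1,1]]); s=d.copy()
    for _ in range(20): s=d/(1+c["k1"]*(s@s))
    T=np.linalg.inv(c["world_to_cam"]); return T[:3,3],T[:3,:3]@np.array([s[0],s[1],1])
def onz(c,u,v,z):
    o,d=ray(c,u,v); return o+d*(z-o[2])/d[2]
def dep(c,u,v):
    o,d=ray(c,u,v); return o+d*c["z_map"][int(round(v)),int(round(u))]
E
python3 - <<'E'
from h import *
a=save("top","pics/top0.png");b=save("scene","pics/scene0.png")
s=state();print(s)
print(a["k1"],a["intrinsics"],np.linalg.inv(a["world_to_cam"])[:3])
cv2.imwrite("pics/top0b.png",cv2.resize(a["img"][:,:,::-1],(800,600),interpolation=cv2.INTER_CUBIC))
E
```

```text
pics
{'time': 0.1, 'q': array([ 1.12550545e+00,  5.28360383e-01,  1.43376349e+00, -5.89960572e-06,
        1.18142614e+00, -1.78498070e-01]), 'qd': array([ 0.00236499, -0.00042283, -0.00380407,  0.00169059,  0.00147695,
        0.00028607]), 'effort': array([ 8.71186830e-05, -4.40988028e+01, -1.77151161e+01,  6.35224278e-02,
        5.33306727e-02, -3.37655672e-05]), 'position': array([0.16445713, 0.60228977, 0.22168078]), 'ee_rot': array([-2.97724538e-04,  1.32999957e-01,  9.91115560e-01, -9.32302361e-04]), 'ft_force': array([-0.41497391,  0.27636472, -1.16601593]), 'ft_torque': array([-0.02961223, -0.01702045, -0.02582724]), 'gripper_force': 0.0, 'grip_width': 0.08699285658638159}
0.01834901148152261 [[410.88632861   0.         259.03741777]
 [  0.         410.88632861 192.79511001]
 [  0.           0.           1.        ]] [[-0.01251685 -0.99667819  0.08047301  0.40354074]
 [-0.99983228  0.01355117  0.01231962 -0.09433127]
 [-0.0133692  -0.08030531 -0.99668065  1.33593616]]
```

View pics/top0b.png

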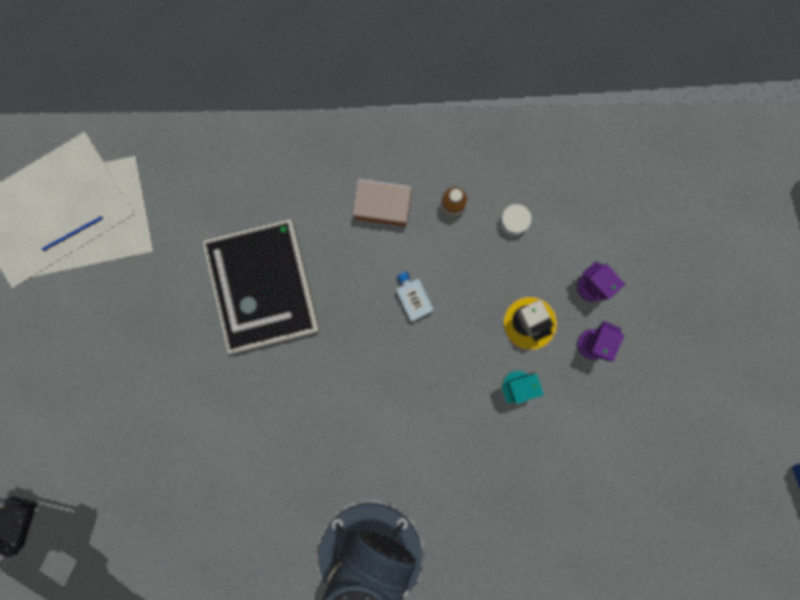

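View pics/scene0.png

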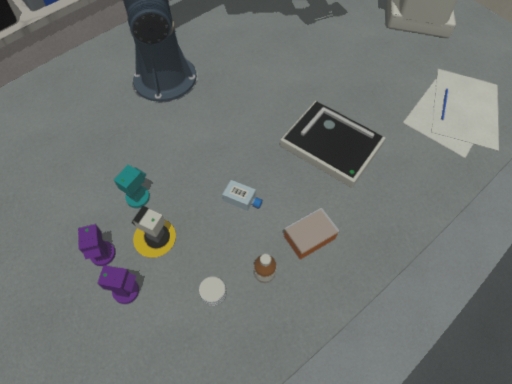

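The top view (800×600) shows a white-headed scanner on the yellow disc at (533,320). Purple look-alikes are at (600,283) and (603,342), and a turquoise one at (522,388). Only the white/grey/black one on the yellow pad fits the description. The flask is at (414,300) with its cap up-left at (403,279). The stage is at (260,287), with its fence corner at (235,328). Next I'll confirm with a crop and measure.

```bash
python3 - <<'E'
from h import *
a=load("pics/top0.npz");im=a["img"]
def crop(x0,y0,w,h):
    return cv2.resize(np.clip(im[y0:y0+h,x0:x0+w,::-1].astype(float)*1.3,0,255).astype(np.uint8),(390,390),interpolation=cv2.INTER_CUBIC)
cv2.imwrite("pics/crops.png",np.hstack([crop(310,180,60,60),crop(240,165,60,60)]))
hsv=cv2.cvtColor(im,cv2.COLOR_RGB2HSV).astype(int);H,S,V=hsv[...,0],hsv[...,1],hsv[...,2]
def big(m,x0,x1,y0,y1):
    k=np.zeros(m.shape,np.uint8);k[y0:y1,x0:x1]=m[y0:y1,x0:x1]
    cs,_=cv2.findContours(k,cv2.RETR_EXTERNAL,cv2.CHAIN_APPROX_NONE);return max(cs,key=cv2.contourArea)
def rep(n,c,z):
    P=np.array([onz(a,u,v,z)[:2] for u,v in c[:,0]],np.float32); r=cv2.minAreaRect(P); e=cv2.minEnclosingCircle(P)
    print(n,len(c),r,e); print(np.round(cv2.boxPoints(r),4).tolist())
yel=(H>18)&(H<32)&(S>150)&(V>80)
rep("pad",big(yel,300,380,170,240),.004)
rep("cap",big((H>95)&(H<125)&(S>120),240,300,160,220),.0295)
rep("flask",big((V>135)&(S<90)&(H>85)|((V>135)&(S<60)),240,300,170,215),.034)
rep("white head",big((V>140)&(S<50),310,370,180,230),.114)
rep("fence",big((V>125)&(S<50),135,190,155,215),.05)
rep("stage",big((V<40),120,210,130,230),.04)
for n,(u,v) in dict(head=(340,200),flask=(265,192),stage=(175,180),disc=(159,195),fence=(150,209),green=(181,147),cap=(259,178)).items(): print(n,im[v,u],hsv[v,u],np.round(dep(a,u,v),3))
E
```

```text
pad 155 ((0.4629611372947693, -0.3348050117492676), (0.10603208839893341, 0.10327301174402237), 62.29388427734375) ((0.463174968957901, -0.3348675072193146), 0.0539424754679203)
[[0.39259999990463257, -0.357699990272522], [0.48399999737739563, -0.4058000147342682], [0.53329998254776, -0.31189998984336853], [0.44190001487731934, -0.2639000117778778]]
cap 18 ((0.5601179599761963, -0.07454849779605865), (0.015835827216506004, 0.021509207785129547), 25.91135597229004) ((0.559779167175293, -0.0755012035369873), 0.011679299175739288)
[[0.54830002784729, -0.06830000132322311], [0.557699978351593, -0.0877000018954277], [0.5719000101089478, -0.08079999685287476], [0.5625, -0.061400000005960464]]
flask 68 ((0.5160460472106934, -0.09688159823417664), (0.07926566898822784, 0.05186016857624054), 23.489648818969727) ((0.5142309069633484, -0.09728581458330154), 0.0420679897069931)
[[0.46939998865127563, -0.08889999985694885], [0.49000000953674316, -0.13650000095367432], [0.5626999735832214, -0.10490000247955322], [0.5421000123023987, -0.05730000138282776]]
white head 41 ((0.4766674041748047, -0.324
[... 703 characters left out ...]
5, 0.2186499834060669), (0.21397408843040466, 0.16371995210647583), 13.34424114227295) ((0.5435575842857361, 0.2192637175321579), 0.13146111369132996)
[[0.421999990940094, 0.2736000120639801], [0.45980000495910645, 0.11429999768733978], [0.667900025844574, 0.16369999945163727], [0.6302000284194946, 0.3230000138282776]]
head [175 178 162] [ 36  23 178] [ 0.478 -0.32   0.112]
flask [125 124 118] [ 26  14 125] [ 0.511 -0.097  0.035]
stage [24 27 29] [102  44  29] [0.552 0.188 0.042]
disc [105 118 116] [ 85  28 118] [0.506 0.24  0.037]
fence [174 174 172] [ 30   3 174] [0.461 0.264 0.049]
green [ 30 104  54] [ 70 181 104] [0.658 0.169 0.042]
cap [ 44 100 157] [105 184 157] [ 0.556 -0.079  0.032]
```

View pics/crops.png

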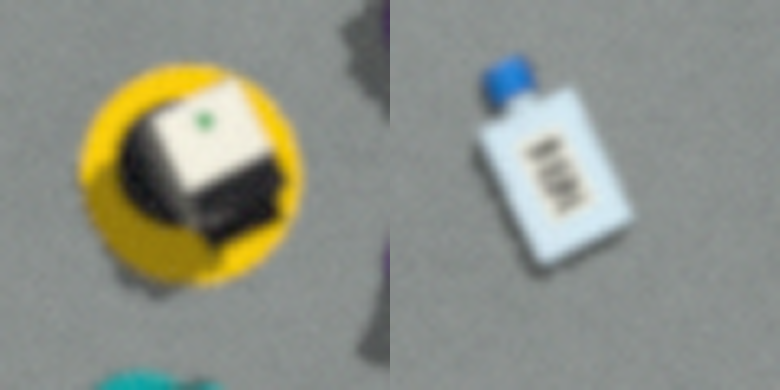

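The crop confirms it: the scanner has a white head, the green lamp at its back (upper-left) and the black nose at its lower right. The flask is frosted with a barcode label and its blue cap at upper left. Now I'll work out the first move.

```bash
cat >> h.py <<'E'
from scipy.spatial.transform import Rotation as Ro
def Rt(xang):
    c,s=np.cos(np.radians(xang)),np.sin(np.radians(xang)); return np.array([[c,s,0],[s,-c,0],[0,0,-1.]])
def cur():
    s=state(); return s["position"],Ro.from_quat(s["ee_rot"],scalar_first=True).as_matrix(),s
def to(p,xang):
    p0,R,s=cur(); d=R.T@(np.array(p)-p0)*100; r=Ro.from_matrix(R.T@Rt(xang)).as_rotvec(degrees=True)
    print("xyz cm",np.round(d,2),"w deg",np.round(r,2),"rows",max(np.linalg.norm(d)/4.17,np.linalg.norm(r)/7.16))
E
python3 -c "
from h import *
to([.44,.1,.3],90)"
```

```text
xyz cm [-39.82 -41.2   -7.77] w deg [-1.100e-01  6.000e-02  7.471e+01] rows 13.86648601762049
```

Emit:
play_rows(
  increments=[
    {"x": -4, "y": -4, "z": -0.8, "wz": 7, "hand": -1},
    {"x": -8, "y": -8, "z": -1.6, "wz": 14, "hand": -1},
    {"x": -11, "y": -11, "z": -2.4, "wz": 21, "hand": -1},
    {"x": -14, "y": -14, "z": -3, "wz": 28, "hand": -1},
    {"x": -17, "y": -17, "z": -4, "wz": 35, "hand": -1},
    {"x": -20, "y": -20, "z": -5, "wz": 42, "hand": -1},
    {"x": -23, "y": -23, "z": -6, "wz": 49, "hand": -1},
    {"x": -26, "y": -26, "z": -7, "wz": 56, "hand": -1},
    {"x": -29, "y": -29, "z": -7.7, "wz": 63, "hand": -1},
    {"x": -32, "y": -32, "z": -7.7, "wz": 70, "hand": -1},
  ],
)

```text
invalid input
```

```bash
python3 -c "
from h import *
print(np.round(state()['q'],2))
to([.40,-.10,.3],90)"
```

```text
[ 1.13  0.53  1.43 -0.    1.18 -0.18]
xyz cm [-41.23 -61.55  -7.73] w deg [-1.100e-01  6.000e-02  7.471e+01] rows 17.86249250687052
```

Emit:
play_rows(
  increments=[
    {"wx": 0, "wy": 0, "wz": 35, "x": -20, "y": -20, "z": -4, "hand": -1},
    {"wx": 0, "wy": 0, "wz": 35, "x": -20, "y": -20, "z": -4, "hand": -1},
    {"wx": 0, "wy": 0, "wz": 35, "x": -20, "y": -20, "z": -4, "hand": -1},
    {"wx": 0, "wy": 0, "wz": 35, "x": -20, "y": -20, "z": -4, "hand": -1},
    {"wx": 0, "wy": 0, "wz": 70, "x": -40, "y": -40, "z": -8, "hand": -1},
    {"wx": 0, "wy": 0, "wz": 70, "x": -40, "y": -40, "z": -8, "hand": -1},
    {"wx": 0, "wy": 0, "wz": 70, "x": -40, "y": -40, "z": -8, "hand": -1},
    {"wx": 0, "wy": 0, "wz": 70, "x": -40, "y": -40, "z": -8, "hand": -1},
    {"wx": 0, "wy": 0, "wz": 70, "x": -40, "y": -40, "z": -8, "hand": -1},
    {"wx": 0, "wy": 0, "wz": 70, "x": -40, "y": -40, "z": -8, "hand": -1},
  ],
  newtons=30,
)

```text
time: 0.93
position: [0.3694, 0.2427, 0.281]
ee_rot: [-0.0, 0.679, 0.734, -0.0]
ft_force: [1.7, 0.4, 0.1]
grip_width: 0.087
gripper_force: 0.0
```

```bash
python3 -c "
from h import *
print(np.round(state()['q'],2))
to([.40,-.10,.3],90)"
```

```text
[0.33 0.2  1.79 0.   1.15 0.25]
xyz cm [-34.4    0.42  -1.9 ] w deg [-0.02  0.01  4.4 ] rows 8.262457908004139
```

Emit:
play_rows(
  increments=[
    {"wx": 0, "wy": 0, "wz": 4.4, "x": -39, "y": 5, "z": -5, "hand": -1},
    {"wx": 0, "wy": 0, "wz": 4.4, "x": -39, "y": 5, "z": -5, "hand": -1},
    {"wx": 0, "wy": 0, "wz": 4.4, "x": -39, "y": 5, "z": -5, "hand": -1},
    {"wx": 0, "wy": 0, "wz": 4.4, "x": -39, "y": 5, "z": -5, "hand": -1},
    {"wx": 0, "wy": 0, "wz": 4.4, "x": -39, "y": 5, "z": -5, "hand": -1},
    {"wx": 0, "wy": 0, "wz": 4.4, "x": -39, "y": 5, "z": -5, "hand": -1},
    {"wx": 0, "wy": 0, "wz": 4.4, "x": -39, "y": 5, "z": -5, "hand": -1},
    {"wx": 0, "wy": 0, "wz": 4.4, "x": -39, "y": 5, "z": -5, "hand": -1},
    {"wx": 0, "wy": 0, "wz": 4.4, "x": -39, "y": 5, "z": -5, "hand": -1},
    {"wx": 0, "wy": 0, "wz": 4.4, "x": -39, "y": 5, "z": -5, "hand": -1},
  ],
)

```text
time: 1.77
position: [0.4521, -0.1448, 0.3314]
ee_rot: [0.002, 0.706, 0.708, -0.0]
ft_force: [0.9, 0.6, 0.2]
grip_width: 0.087
gripper_force: 0.0
```

```bash
python3 -c "
from h import *
c=save('wrist','pics/w1.png')
print(np.linalg.inv(c['world_to_cam'])[:3],cur()[0])
to([.49,-.30,.24],25)"
```

```text
[[ 0.99999477  0.00125176  0.00298142  0.45089407]
 [ 0.00206662 -0.95655316 -0.29155066 -0.0649942 ]
 [ 0.00248693  0.29155529 -0.95655074  0.49446123]] [ 0.45334244 -0.14721463  0.33161316]
xyz cm [-15.23   3.63   9.26] w deg [ 0.33  0.18 65.04] rows 9.083346487706327
```

View pics/w1.png

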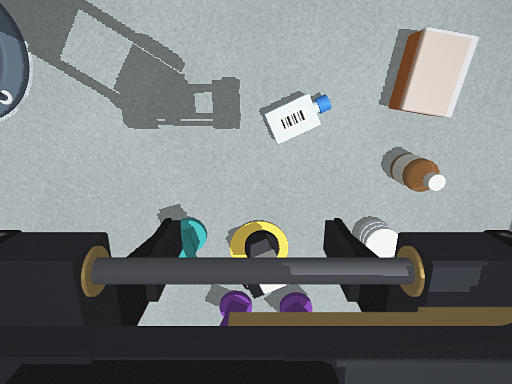

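The wrist view shows the flask at (295,118) with its cap at (322,103) and a clear label. The scanner is partly hidden behind the gripper at (260,255).

```bash
cat >> h.py <<'E'
def rect(c,m,z,n=""):
    cs,_=cv2.findContours(m.astype(np.uint8),cv2.RETR_EXTERNAL,cv2.CHAIN_APPROX_NONE);k=max(cs,key=cv2.contourArea)
    P=np.array([onz(c,u,v,z)[:2] for u,v in k[:,0]],np.float32);r=cv2.minAreaRect(P)
    print(n,np.round(r[0],4),np.round(r[1],4),round(r[2],2),"circ",np.round(cv2.minEnclosingCircle(P)[0],4));return P,r
def win(m,x0,x1,y0,y1):
    k=np.zeros(m.shape,bool);k[y0:y1,x0:x1]=m[y0:y1,x0:x1];return k
E
python3 - <<'E'
from h import *
c=load("pics/w1.npz");im=c["img"];hsv=cv2.cvtColor(im,cv2.COLOR_RGB2HSV).astype(int);H,S,V=[hsv[...,i] for i in range(3)]
print(hsv[110,280],hsv[118,292],hsv[103,322],hsv[60,300],np.round(dep(c,285,108),4),np.round(dep(c,322,103),4))
m=win((V>205),245,345,80,150)
m=cv2.morphologyEx(m.astype(np.uint8),cv2.MORPH_CLOSE,np.ones((7,7)));m=cv2.morphologyEx(m,cv2.MORPH_OPEN,np.ones((13,13)))
rect(c,m,.034,"flask")
rect(c,win((H>95)&(H<125)&(S>120),300,345,80,130),.025,"cap")
E
```

```text
[ 94   7 246] [90  6 89] [104 163 240] [ 98  16 197] [ 0.5017 -0.0804  0.0351] [ 0.5582 -0.073   0.0315]
flask [ 0.5183 -0.095 ] [0.0819 0.0509] 24.63 circ [ 0.5191 -0.0968]
cap [ 0.5609 -0.0738] [0.0202 0.0228] 26.39 circ [ 0.5603 -0.0745]
```

Emit:
play_rows(
  increments=[
    {"wx": 0, "wy": 0, "wz": 65, "x": -15, "y": 3.6, "z": 9, "hand": -1},
    {"wx": 0, "wy": 0, "wz": 65, "x": -15, "y": 3.6, "z": 9, "hand": -1},
    {"wx": 0, "wy": 0, "wz": 65, "x": -15, "y": 3.6, "z": 9, "hand": -1},
    {"wx": 0, "wy": 0, "wz": 65, "x": -15, "y": 3.6, "z": 9, "hand": -1},
    {"wx": 0, "wy": 0, "wz": 65, "x": -15, "y": 3.6, "z": 9, "hand": -1},
    {"wx": 0, "wy": 0, "wz": 65, "x": -15, "y": 3.6, "z": 9, "hand": -1},
    {"wx": 0, "wy": 0, "wz": 65, "x": -15, "y": 3.6, "z": 9, "hand": -1},
    {"wx": 0, "wy": 0, "wz": 65, "x": -15, "y": 3.6, "z": 9, "hand": -1},
    {"wx": 0, "wy": 0, "wz": 65, "x": -15, "y": 3.6, "z": 9, "hand": -1},
    {"wx": 0, "wy": 0, "wz": 65, "x": -15, "y": 3.6, "z": 9, "hand": -1},
  ],
)

```text
time: 2.65
position: [0.4876, -0.2893, 0.2403]
ee_rot: [-0.001, 0.976, 0.218, -0.0]
ft_force: [1.1, 0.1, -0.5]
grip_width: 0.087
gripper_force: 0.0
```

```bash
python3 -c "
from h import *
c=save('wrist','pics/w2.png')
print(cur()[0])
to([.468,-.328,.24],25)"
```

```text
[ 0.48769706 -0.28930571  0.24042904]
xyz cm [-3.44  2.65  0.04] w deg [-0.07  0.02  0.41] rows 1.041277337669895
```

View pics/w2.png

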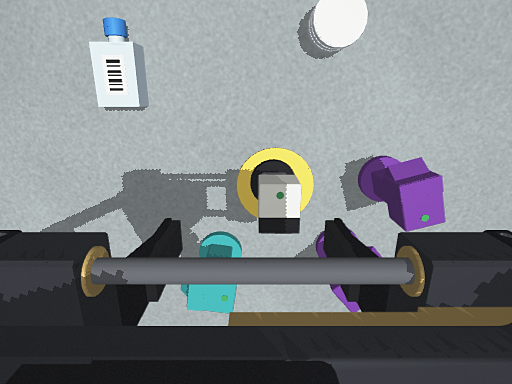

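The view shows the target head at (279,200) with the green lamp at (280,196) and its black nose end toward the gripper. The turquoise (215,270) and purple (400,195) look-alikes are beside it, and the flask is at (118,73).

```bash
python3 - <<'E'
from h import *
c=load("pics/w2.npz");im=c["img"];hsv=cv2.cvtColor(im,cv2.COLOR_RGB2HSV).astype(int);H,S,V=[hsv[...,i] for i in range(3)]
for (x0,x1,y0,y1,n) in [(235,325,150,236,"me"),(180,250,230,315,"turq"),(345,460,140,235,"purp")]:
    P=[];
    for v in range(y0,y1):
        for u in range(x0,x1):
            p=dep(c,u,v)
            if .108<p[2]<.12: P.append(p)
    P=np.array(P)
    if len(P)>20: r=cv2.minAreaRect(P[:,:2].astype(np.float32)); print(n,len(P),P[:,2].mean(),r)
rect(c,win((H>20)&(H<32)&(S>100)&(V>80),200,340,130,230),.004,"pad")
rect(c,win((H>45)&(H<85)&(S>100),255,305,175,225),.114,"lamp")
mb=win((V>200),30,160,35,115)
m=cv2.morphologyEx(mb.astype(np.uint8),cv2.MORPH_CLOSE,np.ones((7,7)));m=cv2.morphologyEx(m,cv2.MORPH_OPEN,np.ones((25,25)))
rect(c,m,.034,"flask"); rect(c,win((H>95)&(H<125)&(S>120),80,150,5,50),.025,"cap")
# label dark bars
rect(c,win(cv2.morphologyEx((V<130).astype(np.uint8),cv2.MORPH_CLOSE,np.ones((9,9))),98,130,55,96),.034,"bars")
rect(c,win((V>150)&(S<60),250,310,183,222),.114,"white")
E
```

```text
me 2092 0.11503093763401055 ((0.47037723660469055, -0.3289986252784729), (0.055068083107471466, 0.043701861053705215), 25.422821044921875)
turq 1251 0.1111631865047136 ((0.3339304029941559, -0.30718618631362915), (0.03973578289151192, 0.05725662782788277), 20.530296325683594)
purp 2088 0.11115759344738387 ((0.5387265086174011, -0.46528810262680054), (0.056204162538051605, 0.045501433312892914), 40.388492584228516)
pad [ 0.4686 -0.3316] [0.0989 0.1091] 33.76 circ [ 0.4645 -0.3347]
lamp [ 0.4836 -0.3228] [0.0067 0.0063] 26.56 circ [ 0.4836 -0.3228]
flask [ 0.5138 -0.096 ] [0.0721 0.0508] 25.12 circ [ 0.5138 -0.0961]
cap [ 0.5624 -0.0767] [0.0196 0.0261] 22.38 circ [ 0.5615 -0.077 ]
bars [ 0.513  -0.0962] [0.0334 0.0157] 25.34 circ [ 0.513  -0.0963]
white [ 0.4783 -0.3308] [0.0426 0.0537] 25.54 circ [ 0.4781 -0.3315]
```

Head top measures 55×44 mm at (0.470, −0.329) and angle 25.4°, height 0.115, which matches the spec. The flask measures 72×51 mm at (0.513, −0.096), angle 25.2°. Descend.

```bash
python3 -c "
from h import *
to([.470,-.329,.074],25.4)"
```

```text
xyz cm [-3.3   2.85 16.64] w deg [-0.07  0.02  0.01] rows 4.124940560953393
```

Emit:
play_rows(
  increments=[
    {"wx": 0, "wy": 0, "wz": 0, "x": -3.3, "y": 2.85, "z": 0, "hand": -1},
    {"wx": 0, "wy": 0, "wz": 0, "x": -3.3, "y": 2.85, "z": 0, "hand": -1},
    {"wx": 0, "wy": 0, "wz": 0, "x": -3.3, "y": 2.85, "z": 4, "hand": -1},
    {"wx": 0, "wy": 0, "wz": 0, "x": -3.3, "y": 2.85, "z": 7, "hand": -1},
    {"wx": 0, "wy": 0, "wz": 0, "x": -3.3, "y": 2.85, "z": 10, "hand": -1},
    {"wx": 0, "wy": 0, "wz": 0, "x": -3.3, "y": 2.85, "z": 13, "hand": -1},
    {"wx": 0, "wy": 0, "wz": 0, "x": -3.3, "y": 2.85, "z": 15.5, "hand": -1},
    {"wx": 0, "wy": 0, "wz": 0, "x": -3.3, "y": 2.85, "z": 16.6, "hand": -1},
    {"wx": 0, "wy": 0, "wz": 0, "x": -3.3, "y": 2.85, "z": 16.6, "hand": -1},
    {"wx": 0, "wy": 0, "wz": 0, "x": -3.3, "y": 2.85, "z": 16.6, "hand": -1},
  ],
)

```text
time: 3.53
position: [0.4705, -0.3297, 0.075]
ee_rot: [-0.0, 0.976, 0.22, -0.0]
ft_force: [0.0, 0.3, 0.6]
grip_width: 0.0869
gripper_force: 0.0
```

```bash
python3 -c "
from h import *
to([.470,-.329,.074],25.4)"
```

```text
xyz cm [-0.01 -0.09  0.1 ] w deg [-0.01  0.   -0.02] rows 0.03151473635660095
```

Emit:
play_rows(
  increments=[
    {"wx": 0, "wy": 0, "wz": 0, "x": 0, "y": 0, "z": 0, "hand": 1},
    {"wx": 0, "wy": 0, "wz": 0, "x": 0, "y": 0, "z": 0, "hand": 1},
    {"wx": 0, "wy": 0, "wz": 0, "x": 0, "y": 0, "z": 0, "hand": 1},
    {"wx": 0, "wy": 0, "wz": 0, "x": 0, "y": 0, "z": 0, "hand": 1},
    {"wx": 0, "wy": 0, "wz": 0, "x": 0, "y": 0, "z": 0, "hand": 1},
    {"wx": 0, "wy": 0, "wz": 0, "x": 0, "y": 0, "z": 0, "hand": 1},
    {"wx": 0, "wy": 0, "wz": 0, "x": 0, "y": 0, "z": 0, "hand": 1},
    {"wx": 0, "wy": 0, "wz": 0, "x": 0, "y": 0, "z": 0, "hand": 1},
  ],
  newtons=30,
)

```text
time: 4.2
position: [0.4702, -0.3296, 0.075]
ee_rot: [-0.0, 0.976, 0.219, -0.0]
ft_force: [0.3, 0.7, 1.0]
grip_width: 0.0438
gripper_force: 29.9
```

Emit:
play_rows(
  increments=[
    {"wx": 0, "wy": 0, "wz": 0, "x": 0, "y": 0, "z": -1, "hand": 1},
    {"wx": 0, "wy": 0, "wz": 0, "x": 0, "y": 0, "z": -3, "hand": 1},
    {"wx": 0, "wy": 0, "wz": 0, "x": 0, "y": 0, "z": -5, "hand": 1},
    {"wx": 0, "wy": 0, "wz": 0, "x": 0, "y": 0, "z": -7.5, "hand": 1},
    {"wx": 0, "wy": 0, "wz": 0, "x": 0, "y": 0, "z": -9, "hand": 1},
    {"wx": 0, "wy": 0, "wz": 0, "x": 0, "y": 0, "z": -9, "hand": 1},
  ],
)

```text
time: 4.7
position: [0.472, -0.3313, 0.1686]
ee_rot: [0.003, 0.976, 0.219, 0.002]
ft_force: [0.6, 0.2, -1.8]
grip_width: 0.0435
gripper_force: 29.9
```

```bash
python3 -c "
from h import *
s=state();print(s['grip_width'],s['ft_force'])
to([.525,.036,.164],85)"
```

```text
0.043459185088877264 [ 0.55625261  0.21515144 -1.75946956]
xyz cm [ 20.5  -30.94   0.29] w deg [  0.44   0.09 -59.68] rows 8.900642937295707
```

Emit:
play_rows(
  increments=[
    {"wx": 0, "wy": 0, "wz": -3, "x": 1, "y": -1.5, "z": 0, "hand": 1},
    {"wx": 0, "wy": 0, "wz": -8, "x": 2.7, "y": -4, "z": 0, "hand": 1},
    {"wx": 0, "wy": 0, "wz": -14, "x": 4.8, "y": -7.2, "z": 0, "hand": 1},
    {"wx": 0, "wy": 0, "wz": -20, "x": 6.9, "y": -10.4, "z": 0, "hand": 1},
    {"wx": 0, "wy": 0, "wz": -26, "x": 9, "y": -13.6, "z": 0, "hand": 1},
    {"wx": 0, "wy": 0, "wz": -32, "x": 11, "y": -16.6, "z": 0, "hand": 1},
    {"wx": 0, "wy": 0, "wz": -38, "x": 13, "y": -19.6, "z": 0, "hand": 1},
    {"wx": 0, "wy": 0, "wz": -44, "x": 15, "y": -22.6, "z": 0, "hand": 1},
    {"wx": 0, "wy": 0, "wz": -49, "x": 16.8, "y": -25.3, "z": 0, "hand": 1},
    {"wx": 0, "wy": 0, "wz": -52, "x": 17.8, "y": -26.9, "z": 0, "hand": 1},
  ],
)

```text
time: 5.53
position: [0.515, -0.0068, 0.1639]
ee_rot: [-0.002, 0.779, 0.627, -0.0]
ft_force: [1.1, -1.0, -1.9]
grip_width: 0.0437
gripper_force: 29.9
```

```bash
python3 -c "
from h import *
to([.525,.036,.134],85)"
```

```text
xyz cm [4.4  0.07 2.99] w deg [-0.17 -0.08 -7.35] rows 1.2753603736236618
```

Emit:
play_rows(
  increments=[
    {"wx": 0, "wy": 0, "wz": -3, "x": 1.5, "y": 0, "z": 1, "hand": 1},
    {"wx": 0, "wy": 0, "wz": -6, "x": 3, "y": 0, "z": 2, "hand": 1},
    {"wx": 0, "wy": 0, "wz": -7.3, "x": 4, "y": 0, "z": 3, "hand": 1},
    {"wx": 0, "wy": 0, "wz": -7.3, "x": 4, "y": 0, "z": 3, "hand": 1},
    {"wx": 0, "wy": 0, "wz": -7.3, "x": 4, "y": 0, "z": 3, "hand": 1},
    {"wx": 0, "wy": 0, "wz": -7.3, "x": 4, "y": 0, "z": 3, "hand": 1},
  ],
)

```text
time: 6.03
position: [0.5249, 0.0279, 0.1347]
ee_rot: [-0.0, 0.74, 0.673, -0.0]
ft_force: [-0.0, 0.3, -2.3]
grip_width: 0.0441
gripper_force: 29.9
```

```bash
python3 - <<'E'
from h import *
to([.525,.036,.134],85)
p,R,s=cur(); print(p,s['grip_width'])
fx=-R[:,0]; up=-R[:,2]; o=p-.071*up; w=o+.034*fx+.07*up; L=np.array([.5133,-.0962,.034]); d=(fx-up)/2**.5
print("window",w,"range",(L-w)@d,"miss",L-w-((L-w)@d)*d)
save("wrist","pics/w3.png");save("scene","pics/s3.png")
E
```

```text
xyz cm [ 0.8  -0.06  0.07] w deg [-0.03  0.02 -0.45] rows 0.19407875819600787
[0.52486081 0.02793607 0.13467202] 0.044065839946539224
window [ 0.52163294 -0.00591074  0.13368492] range 0.1346005069216265 miss [ 0.00075999  0.00448861 -0.00454413]
```

View pics/w3.png

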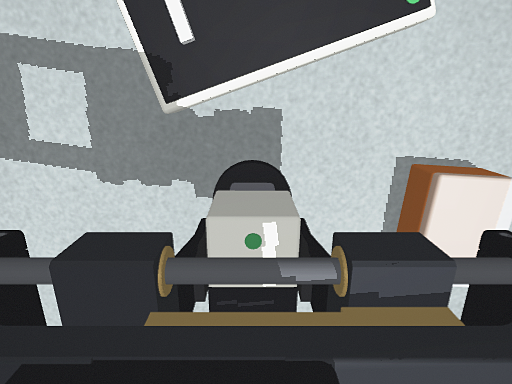

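The scanner is held squarely, with the lamp at (253,241). I'll correct by 8 mm and hold.

Emit:
play_rows(
  increments=[
    {"wx": 0, "wy": 0, "wz": -0.4, "x": 0.8, "y": -0.05, "z": 0.05, "hand": 1},
    {"wx": 0, "wy": 0, "wz": -0.4, "x": 0.8, "y": -0.05, "z": 0.05, "hand": 1},
    {"wx": 0, "wy": 0, "wz": -0.4, "x": 0.8, "y": -0.05, "z": 0.05, "hand": 1},
    {"wx": 0, "wy": 0, "wz": -0.4, "x": 0.8, "y": -0.05, "z": 0.05, "hand": 1},
    {"wx": 0, "wy": 0, "wz": -0.4, "x": 0.8, "y": -0.05, "z": 0.05, "hand": 1},
    {"wx": 0, "wy": 0, "wz": -0.4, "x": 0.8, "y": -0.05, "z": 0.05, "hand": 1},
    {"wx": 0, "wy": 0, "wz": -0.4, "x": 0.8, "y": -0.05, "z": 0.05, "hand": 1},
    {"wx": 0, "wy": 0, "wz": -0.4, "x": 0.8, "y": -0.05, "z": 0.05, "hand": 1},
  ],
)

```text
time: 6.8
position: [0.5252, 0.0365, 0.1344]
ee_rot: [0.0, 0.737, 0.676, -0.0]
ft_force: [-0.6, 0.0, -2.6]
grip_width: 0.0438
gripper_force: 29.9
```

```bash
python3 - <<'E'
from h import *
p,R,s=cur(); print(p,s['grip_width'],abs(s['qd']).max())
fx=-R[:,0]; up=-R[:,2]; o=p-.071*up; w=o+.034*fx+.07*up; L=np.array([.5133,-.0962,.034]); d=(fx-up)/2**.5
print("window",w,"range",(L-w)@d,"miss",L-w-((L-w)@d)*d)
c=camera("top");im=c["img"];hsv=cv2.cvtColor(im,cv2.COLOR_RGB2HSV).astype(int)
E
```

```text
[0.52523693 0.03654857 0.13440391] 0.043792340264297 0.001868299836831992
window [0.52227778 0.00267754 0.13340535] range 0.14049436986397132 miss [-3.33315636e-04  9.43891528e-05 -6.50344429e-05]
```

Emit:
play_rows(
  increments=[
    {"wx": 0, "wy": 0, "wz": 0, "x": 0, "y": 0, "z": 0, "hand": 1},
    {"wx": 0, "wy": 0, "wz": 0, "x": 0, "y": 0, "z": 0, "hand": 1},
    {"wx": 0, "wy": 0, "wz": 0, "x": 0, "y": 0, "z": 0, "hand": 1},
    {"wx": 0, "wy": 0, "wz": 0, "x": 0, "y": 0, "z": 0, "hand": 1},
    {"wx": 0, "wy": 0, "wz": 0, "x": 0, "y": 0, "z": 0, "hand": 1},
    {"wx": 0, "wy": 0, "wz": 0, "x": 0, "y": 0, "z": 0, "hand": 1},
    {"wx": 0, "wy": 0, "wz": 0, "x": 0, "y": 0, "z": 0, "hand": 1},
    {"wx": 0, "wy": 0, "wz": 0, "x": 0, "y": 0, "z": 0, "hand": 1},
    {"wx": 0, "wy": 0, "wz": 0, "x": 0, "y": 0, "z": 0, "hand": 1},
    {"wx": 0, "wy": 0, "wz": 0, "x": 0, "y": 0, "z": 0, "hand": 1},
  ],
)

```text
time: 7.68
position: [0.5252, 0.0366, 0.1344]
ee_rot: [-0.0, 0.737, 0.676, -0.0]
ft_force: [0.2, -0.4, -2.0]
grip_width: 0.0437
gripper_force: 29.9
```

Emit:
play_rows(
  increments=[
    {"wx": 0, "wy": 0, "wz": 0, "x": 0, "y": 0, "z": 0, "hand": 1},
    {"wx": 0, "wy": 0, "wz": 0, "x": 0, "y": 0, "z": 0, "hand": 1},
    {"wx": 0, "wy": 0, "wz": 0, "x": 0, "y": 0, "z": 0, "hand": 1},
    {"wx": 0, "wy": 0, "wz": 0, "x": 0, "y": 0, "z": 0, "hand": 1},
    {"wx": 0, "wy": 0, "wz": 0, "x": 0, "y": 0, "z": 0, "hand": 1},
    {"wx": 0, "wy": 0, "wz": 0, "x": 0, "y": 0, "z": 0, "hand": 1},
    {"wx": 0, "wy": 0, "wz": 0, "x": 0, "y": 0, "z": 0, "hand": 1},
    {"wx": 0, "wy": 0, "wz": 0, "x": 0, "y": 0, "z": 0, "hand": 1},
  ],
)

```text
time: 8.35
position: [0.5252, 0.0366, 0.1344]
ee_rot: [-0.0, 0.737, 0.676, -0.0]
ft_force: [-0.5, -0.2, -2.6]
grip_width: 0.0439
gripper_force: 29.9
```

```bash
python3 - <<'E'
from h import *
p,R,s=cur(); print(p,s['grip_width'],abs(s['qd']).max())
to([.467,-.332,.164],25.4)
E
```

```text
[0.52521494 0.03662372 0.13437613] 0.04393908968232582 0.001727617073941148
xyz cm [-37.23  -2.59  -2.96] w deg [-0.    0.   59.61] rows 8.977604974182698
```

Emit:
play_rows(
  increments=[
    {"wx": 0, "wy": 0, "wz": 0, "x": 0, "y": 0, "z": -1.5, "hand": 1},
    {"wx": 0, "wy": 0, "wz": 3, "x": -2, "y": -0.1, "z": -3, "hand": 1},
    {"wx": 0, "wy": 0, "wz": 9, "x": -5.6, "y": -0.4, "z": -3, "hand": 1},
    {"wx": 0, "wy": 0, "wz": 15, "x": -9.4, "y": -0.7, "z": -3, "hand": 1},
    {"wx": 0, "wy": 0, "wz": 21, "x": -13.2, "y": -0.9, "z": -3, "hand": 1},
    {"wx": 0, "wy": 0, "wz": 27, "x": -17, "y": -1.2, "z": -3, "hand": 1},
    {"wx": 0, "wy": 0, "wz": 33, "x": -20.8, "y": -1.4, "z": -3, "hand": 1},
    {"wx": 0, "wy": 0, "wz": 39, "x": -24.5, "y": -1.7, "z": -3, "hand": 1},
    {"wx": 0, "wy": 0, "wz": 45, "x": -28.2, "y": -2, "z": -3, "hand": 1},
    {"wx": 0, "wy": 0, "wz": 51, "x": -32, "y": -2.2, "z": -3, "hand": 1},
  ],
)

```text
time: 9.18
position: [0.4746, -0.2817, 0.1643]
ee_rot: [-0.0, 0.957, 0.29, -0.0]
ft_force: [0.9, 0.3, -2.7]
grip_width: 0.0438
gripper_force: 29.9
```

Emit:
play_rows(
  increments=[
    {"wx": 0, "wy": 0, "wz": 5, "x": -2, "y": 1.8, "z": 0, "hand": 1},
    {"wx": 0, "wy": 0, "wz": 8.6, "x": -3, "y": 3.6, "z": 0, "hand": 1},
    {"wx": 0, "wy": 0, "wz": 8.6, "x": -3, "y": 3.6, "z": 0, "hand": 1},
    {"wx": 0, "wy": 0, "wz": 8.6, "x": -3, "y": 3.6, "z": 0, "hand": 1},
    {"wx": 0, "wy": 0, "wz": 8.6, "x": -3, "y": 3.6, "z": 0, "hand": 1},
  ],
)

```text
time: 9.6
position: [0.4702, -0.3258, 0.164]
ee_rot: [-0.001, 0.975, 0.22, -0.0]
ft_force: [0.4, 0.9, -3.3]
grip_width: 0.0437
gripper_force: 29.9
```

```bash
python3 - <<'E'
from h import *
to([.466,-.333,.0755],25.4)
E
```

```text
xyz cm [-0.68  0.49  8.85] w deg [-0.13  0.02  0.04] rows 2.131720657774984
```

Emit:
play_rows(
  increments=[
    {"wx": 0, "wy": 0, "wz": 0, "x": -0.7, "y": 0.5, "z": 2, "hand": 1},
    {"wx": 0, "wy": 0, "wz": 0, "x": -0.7, "y": 0.5, "z": 4, "hand": 1},
    {"wx": 0, "wy": 0, "wz": 0, "x": -0.7, "y": 0.5, "z": 6, "hand": 1},
    {"wx": 0, "wy": 0, "wz": 0, "x": -0.7, "y": 0.5, "z": 7.5, "hand": 1},
    {"wx": 0, "wy": 0, "wz": 0, "x": -0.7, "y": 0.5, "z": 8, "hand": 1},
    {"wx": 0, "wy": 0, "wz": 0, "x": -0.7, "y": 0.5, "z": 8, "hand": 1},
    {"wx": 0, "wy": 0, "wz": 0, "x": -0.7, "y": 0.5, "z": 8, "hand": 1},
  ],
)

```text
time: 10.18
position: [0.467, -0.3336, 0.0848]
ee_rot: [-0.0, 0.975, 0.221, 0.0]
ft_force: [0.1, 0.3, -3.3]
grip_width: 0.0436
gripper_force: 29.9
```

```bash
python3 - <<'E'
from h import *
to([.466,-.333,.075],25.4)
E
```

```text
xyz cm [-0.06 -0.1   0.98] w deg [-0.  -0.   0.1] rows 0.23574272548055183
```

Emit:
play_rows(
  increments=[
    {"wx": 0, "wy": 0, "wz": 0, "x": 0, "y": 0, "z": 0.4, "hand": 1},
    {"wx": 0, "wy": 0, "wz": 0, "x": 0, "y": 0, "z": 0.7, "hand": 1},
    {"wx": 0, "wy": 0, "wz": 0, "x": 0, "y": 0, "z": 0.9, "hand": 1},
    {"wx": 0, "wy": 0, "wz": 0, "x": 0, "y": 0, "z": 0.95, "hand": 1},
    {"wx": 0, "wy": 0, "wz": 0, "x": 0, "y": 0, "z": 1.0, "hand": 1},
    {"wx": 0, "wy": 0, "wz": 0, "x": 0, "y": 0, "z": 1.0, "hand": 1},
    {"wx": 0, "wy": 0, "wz": 0, "x": 0, "y": 0, "z": 1.0, "hand": 1},
  ],
)

```text
time: 10.77
position: [0.4666, -0.3344, 0.0749]
ee_rot: [0.0, 0.976, 0.22, 0.0]
ft_force: [-0.7, 2.2, 2.1]
grip_width: 0.0437
gripper_force: 29.9
```

Contact is felt (about +5 N relative to carrying). Release and rise.

Emit:
play_rows(
  increments=[
    {"wx": 0, "wy": 0, "wz": 0, "x": 0, "y": 0, "z": 0, "hand": -1},
    {"wx": 0, "wy": 0, "wz": 0, "x": 0, "y": 0, "z": 0, "hand": -1},
    {"wx": 0, "wy": 0, "wz": 0, "x": 0, "y": 0, "z": 0, "hand": -1},
    {"wx": 0, "wy": 0, "wz": 0, "x": 0, "y": 0, "z": 0, "hand": -1},
    {"wx": 0, "wy": 0, "wz": 0, "x": 0, "y": 0, "z": 0, "hand": -1},
    {"wx": 0, "wy": 0, "wz": 0, "x": 0, "y": 0, "z": 0, "hand": -1},
    {"wx": 0, "wy": 0, "wz": 0, "x": 0, "y": 0, "z": 0, "hand": -1},
    {"wx": 0, "wy": 0, "wz": 0, "x": 0, "y": 0, "z": 0, "hand": -1},
  ],
)

```text
time: 11.43
position: [0.4666, -0.3344, 0.0743]
ee_rot: [0.0, 0.976, 0.22, -0.0]
ft_force: [-0.2, 0.4, -0.5]
grip_width: 0.0848
gripper_force: 0.0
```

Emit:
play_rows(
  increments=[
    {"wx": 0, "wy": 0, "wz": 0, "x": 0, "y": 0, "z": -2, "hand": -1},
    {"wx": 0, "wy": 0, "wz": 0, "x": 0, "y": 0, "z": -5, "hand": -1},
    {"wx": 0, "wy": 0, "wz": 0, "x": 0, "y": 0, "z": -9, "hand": -1},
    {"wx": 0, "wy": 0, "wz": 0, "x": 0, "y": 0, "z": -12, "hand": -1},
    {"wx": 0, "wy": 0, "wz": 0, "x": 0, "y": 0, "z": -15, "hand": -1},
    {"wx": 0, "wy": 0, "wz": 0, "x": 3, "y": -2, "z": -18, "hand": -1},
    {"wx": 0, "wy": 0, "wz": 0, "x": 6, "y": -4, "z": -20, "hand": -1},
    {"wx": 0, "wy": 0, "wz": 0, "x": 6, "y": -4, "z": -20, "hand": -1},
    {"wx": 0, "wy": 0, "wz": 0, "x": 6, "y": -4, "z": -20, "hand": -1},
  ],
)

```text
time: 12.18
position: [0.505, -0.2713, 0.2763]
ee_rot: [0.002, 0.975, 0.222, 0.001]
ft_force: [-0.3, -0.2, 0.4]
grip_width: 0.0873
gripper_force: 0.0
```

```bash
python3 - <<'E'
from h import *
c=save("wrist","pics/w4.png")
P=[]
for v in range(100,300,2):
    for u in range(180,330,2):
        p=dep(c,u,v)
        if .105<p[2]<.125: P.append(p)
P=np.array(P);print(len(P)); P=P[np.hypot(P[:,0]-.467,P[:,1]+.334)<.05]; print(len(P),P[:,2].min(),P[:,2].max(),P[:,2].mean(),cv2.minAreaRect(P[:,:2].astype(np.float32)))
E
```

```text
549
397 0.1052476953679819 0.11773924666728891 0.1149059479929482 ((0.4672749638557434, -0.33356860280036926), (0.05401550605893135, 0.04379315301775932), 25.126426696777344)
```

View pics/w4.png

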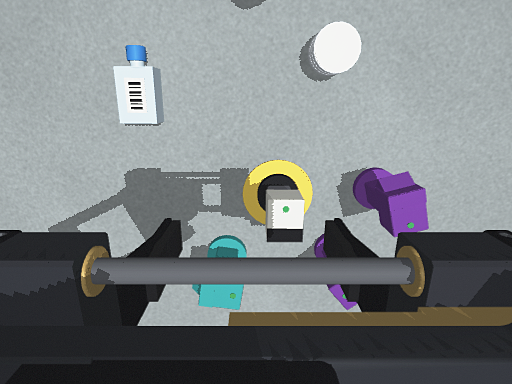

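The scanner stands upright on its pad: head top at 0.115 m, centred at (0.467, −0.334). Now the flask, seen at (136,95).

```bash
python3 - <<'E'
from h import *
c=load("pics/w4.npz");im=c["img"];hsv=cv2.cvtColor(im,cv2.COLOR_RGB2HSV).astype(int);H,S,V=[hsv[...,i] for i in range(3)]
m=cv2.morphologyEx(win(V>200,60,180,50,135).astype(np.uint8),cv2.MORPH_CLOSE,np.ones((7,7)));m=cv2.morphologyEx(m,cv2.MORPH_OPEN,np.ones((21,21)))
rect(c,m,.034,"flask")
to([.5135,-.0961,.12],25.2)
E
```

```text
flask [ 0.514 -0.096] [0.0711 0.0507] 25.12 circ [ 0.5142 -0.0964]
xyz cm [  8.47 -15.46  15.45] w deg [0.07 0.02 0.34] rows 5.621504947269739
```

Emit:
play_rows(
  increments=[
    {"wx": 0, "wy": 0, "wz": 0.3, "x": 1.5, "y": -2.5, "z": 2.5, "hand": -1},
    {"wx": 0, "wy": 0, "wz": 0.3, "x": 3, "y": -5, "z": 5, "hand": -1},
    {"wx": 0, "wy": 0, "wz": 0.3, "x": 4.5, "y": -7.5, "z": 7.5, "hand": -1},
    {"wx": 0, "wy": 0, "wz": 0.3, "x": 6, "y": -10, "z": 10, "hand": -1},
    {"wx": 0, "wy": 0, "wz": 0.3, "x": 7.5, "y": -13, "z": 13, "hand": -1},
    {"wx": 0, "wy": 0, "wz": 0.3, "x": 8.2, "y": -15.3, "z": 15.4, "hand": -1},
    {"wx": 0, "wy": 0, "wz": 0.3, "x": 8.2, "y": -15.3, "z": 15.4, "hand": -1},
    {"wx": 0, "wy": 0, "wz": 0.3, "x": 8.2, "y": -15.3, "z": 15.4, "hand": -1},
    {"wx": 0, "wy": 0, "wz": 0.3, "x": 8.2, "y": -15.3, "z": 15.4, "hand": -1},
    {"wx": 0, "wy": 0, "wz": 0.3, "x": 8.2, "y": -15.3, "z": 15.4, "hand": -1},
  ],
)

```text
time: 13.07
position: [0.513, -0.1011, 0.1208]
ee_rot: [0.001, 0.976, 0.217, 0.001]
ft_force: [0.8, -0.2, -0.6]
grip_width: 0.0871
gripper_force: 0.0
```

```bash
python3 - <<'E'
from h import *
to([.514,-.096,.0145],25.2)
E
```

```text
xyz cm [ 0.3  -0.43 10.63] w deg [ 0.11 -0.07 -0.18] rows 2.552729419725579
```

Emit:
play_rows(
  increments=[
    {"wx": 0, "wy": 0, "wz": 0, "x": 0.3, "y": -0.4, "z": 2, "hand": -1},
    {"wx": 0, "wy": 0, "wz": 0, "x": 0.3, "y": -0.4, "z": 5, "hand": -1},
    {"wx": 0, "wy": 0, "wz": 0, "x": 0.3, "y": -0.4, "z": 8, "hand": -1},
    {"wx": 0, "wy": 0, "wz": 0, "x": 0.3, "y": -0.4, "z": 10, "hand": -1},
    {"wx": 0, "wy": 0, "wz": 0, "x": 0.3, "y": -0.4, "z": 10.6, "hand": -1},
    {"wx": 0, "wy": 0, "wz": 0, "x": 0.3, "y": -0.4, "z": 10.6, "hand": -1},
    {"wx": 0, "wy": 0, "wz": 0, "x": 0.3, "y": -0.4, "z": 10.6, "hand": -1},
    {"wx": 0, "wy": 0, "wz": 0, "x": 0.3, "y": -0.4, "z": 10.6, "hand": -1},
  ],
)

```text
time: 13.73
position: [0.5144, -0.0952, 0.0159]
ee_rot: [0.001, 0.976, 0.217, 0.001]
ft_force: [0.7, 0.1, 0.8]
grip_width: 0.0869
gripper_force: 0.0
```

```bash
python3 - <<'E'
from h import *
to([.514,-.096,.0145],25.2)
E
```

```text
xyz cm [-0.07  0.05  0.14] w deg [ 0.15 -0.13 -0.12] rows 0.03908579668698764
```

Emit:
play_rows(
  increments=[
    {"wx": 0.1, "wy": -0.1, "wz": 0, "x": 0, "y": 0, "z": 0.1, "hand": 1},
    {"wx": 0.1, "wy": -0.1, "wz": 0, "x": 0, "y": 0, "z": 0.1, "hand": 1},
    {"wx": 0.1, "wy": -0.1, "wz": 0, "x": 0, "y": 0, "z": 0.1, "hand": 1},
    {"wx": 0.1, "wy": -0.1, "wz": 0, "x": 0, "y": 0, "z": 0.1, "hand": 1},
    {"wx": 0.1, "wy": -0.1, "wz": 0, "x": 0, "y": 0, "z": 0.1, "hand": 1},
    {"wx": 0.1, "wy": -0.1, "wz": 0, "x": 0, "y": 0, "z": 0.1, "hand": 1},
    {"wx": 0.1, "wy": -0.1, "wz": 0, "x": 0, "y": 0, "z": 0.1, "hand": 1},
    {"wx": 0.1, "wy": -0.1, "wz": 0, "x": 0, "y": 0, "z": 0.1, "hand": 1},
  ],
  newtons=25,
)

```text
time: 14.4
position: [0.5132, -0.0943, 0.0135]
ee_rot: [-0.001, 0.976, 0.217, -0.001]
ft_force: [-1.2, -0.5, 1.1]
grip_width: 0.0499
gripper_force: 25.0
```

Emit:
play_rows(
  increments=[
    {"wx": 0, "wy": 0, "wz": 0, "x": 0, "y": 0, "z": -1.5, "hand": 1},
    {"wx": 0, "wy": 0, "wz": 0, "x": 0, "y": 0, "z": -4, "hand": 1},
    {"wx": 0, "wy": 0, "wz": 0, "x": 0, "y": 0, "z": -8, "hand": 1},
    {"wx": 0, "wy": 0, "wz": 0, "x": 0, "y": 0, "z": -12, "hand": 1},
    {"wx": 0, "wy": 0, "wz": 0, "x": 0, "y": 0, "z": -15, "hand": 1},
    {"wx": 0, "wy": 0, "wz": 0, "x": 0, "y": 0, "z": -15, "hand": 1},
  ],
)

```text
time: 14.9
position: [0.5172, -0.0957, 0.1692]
ee_rot: [0.003, 0.976, 0.218, 0.004]
ft_force: [1.9, -0.5, -1.2]
grip_width: 0.0494
gripper_force: 25.0
```

```bash
python3 - <<'E'
from h import *
to([.53,.12,.20],13.5)
E
```

```text
xyz cm [ 10.34 -18.96  -3.15] w deg [ 0.38 -0.43 11.63] rows 5.23362169630801
```

Emit:
play_rows(
  increments=[
    {"wx": 0, "wy": 0, "wz": 2, "x": 1.7, "y": -3.1, "z": -0.5, "hand": 1},
    {"wx": 0, "wy": 0, "wz": 4, "x": 3.4, "y": -6.2, "z": -1, "hand": 1},
    {"wx": 0, "wy": 0, "wz": 6, "x": 5.1, "y": -9.3, "z": -1.5, "hand": 1},
    {"wx": 0, "wy": 0, "wz": 8, "x": 6.8, "y": -12.4, "z": -2, "hand": 1},
    {"wx": 0, "wy": 0, "wz": 10, "x": 8.5, "y": -15.5, "z": -2.5, "hand": 1},
    {"wx": 0, "wy": 0, "wz": 11.6, "x": 10.3, "y": -18.5, "z": -3, "hand": 1},
    {"wx": 0, "wy": 0, "wz": 11.6, "x": 10.3, "y": -18.5, "z": -3, "hand": 1},
    {"wx": 0, "wy": 0, "wz": 11.6, "x": 10.3, "y": -18.5, "z": -3, "hand": 1},
    {"wx": 0, "wy": 0, "wz": 11.6, "x": 10.3, "y": -18.5, "z": -3, "hand": 1},
    {"wx": 0, "wy": 0, "wz": 11.6, "x": 10.3, "y": -18.5, "z": -3, "hand": 1},
  ],
)

```text
time: 15.73
position: [0.5276, 0.1158, 0.1927]
ee_rot: [-0.0, 0.993, 0.117, -0.002]
ft_force: [-0.0, -0.1, -0.6]
grip_width: 0.0497
gripper_force: 25.0
```

```bash
python3 - <<'E'
from h import *
c=save("wrist","pics/w5.png"); p,R,s=cur(); print(p,np.degrees(np.arctan2(R[1,0],R[0,0])),s['grip_width'])
E
```

```text
[0.52774494 0.11562819 0.19286088] 13.425960410084935 0.050015403425080124
```

View pics/w5.png

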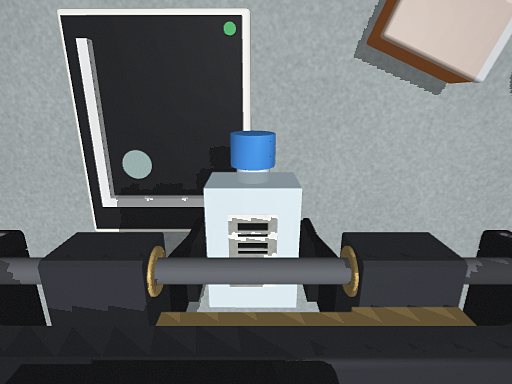

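The view shows the stage: side fence from (85,40) to (108,205), end fence leaving the corner at about (115,200) to the right, and a grey disc at (137,164) to check for height. The flask is held straight, cap up.

```bash
python3 - <<'E'
from h import *
c=load("pics/w5.npz");im=c["img"].astype(int)
vs,us=np.mgrid[8:225,55:205]; vs=vs.ravel();us=us.ravel()
P=np.array([dep(c,u,v) for u,v in zip(us,vs)]);V=im[vs,us].max(1)
disc=P[np.hypot(us-137,vs-164)<10];print("disc z",disc.mean(0))
blk=P[(np.abs(us-170)<20)&(np.abs(vs-80)<40)];print("black z",np.median(blk[:,2]))
zb=np.median(blk[:,2])
top=(P[:,2]>zb+.0075)&(P[:,2]<zb+.014)&(V>100); Q=P[top]; print(len(Q),np.median(Q[:,2]))
us,vs=us[top],vs[top]
s=Q[(vs<185)&(us<112)][:,:2].astype(np.float32)
vx,vy,x0,y0=cv2.fitLine(s,cv2.DIST_HUBER,0,.01,.01).ravel()
a=np.arctan2(vy,vx); a=a if np.cos(a)>0 else a+np.pi
print("side ang",np.degrees(a), len(s))
e=Q[(us>125)][:,:2].astype(np.float32)
vx,vy,_,_=cv2.fitLine(e,cv2.DIST_HUBER,0,.01,.01).ravel(); print("end ang",np.degrees(np.arctan2(vy,vx)),len(e))
# outline of stage
hx=np.array([np.cos(a),np.sin(a)]);hy=np.array([-np.sin(a),np.cos(a)])
print("side y range",np.percentile(s@hy,[1,50,99]),"x",(s@hx).min(),(s@hx).max())
print("end x range",np.percentile(e@hx,[1,50,99]))
ysi=np.percentile(s@hy,1.5); xei=np.percentile(e@hx,98.5)
cor=xei*hx+ysi*hy; print("corner",cor,"home",cor+.036*hx-.025*hy)
# label pix of flask in hand
E
```

```text
disc z [0.50694372 0.24137701 0.0417599 ]
black z 0.04118446538078968
2621 0.051118687010781205
side ang 13.525452 1569
end ang -76.48172 711
side y range [0.14600319 0.1510852  0.15658584] x 0.52878535 0.67332435
end x range [0.50334651 0.50844574 0.51353596]
corner [0.46505445 0.26208472] home [0.50590295 0.24619764]
```

Corner at (0.465, 0.262), stage angle 13.5°. The fence is 170 mm long and about 10 mm above the top, which matches, and the disc is flush. Approach 15 mm short of both fences.

```bash
python3 - <<'E'
from h import *
to([.524,.235,.08],13.5)
E
```

```text
xyz cm [  2.45 -11.68  11.29] w deg [-0.08  0.21 -0.07] rows 3.9405399321995103
```

Emit:
play_rows(
  increments=[
    {"wx": 0, "wy": 0, "wz": 0, "x": 0.5, "y": -3, "z": 0, "hand": 1},
    {"wx": 0, "wy": 0, "wz": 0, "x": 1.2, "y": -6, "z": 1, "hand": 1},
    {"wx": 0, "wy": 0, "wz": 0, "x": 1.8, "y": -9, "z": 3, "hand": 1},
    {"wx": 0, "wy": 0, "wz": 0, "x": 2.4, "y": -11.7, "z": 6, "hand": 1},
    {"wx": 0, "wy": 0, "wz": 0, "x": 2.4, "y": -11.7, "z": 9, "hand": 1},
    {"wx": -0.1, "wy": 0.2, "wz": 0, "x": 2.4, "y": -11.7, "z": 11.2, "hand": 1},
    {"wx": -0.1, "wy": 0.2, "wz": 0, "x": 2.4, "y": -11.7, "z": 11.2, "hand": 1},
    {"wx": -0.1, "wy": 0.2, "wz": 0, "x": 2.4, "y": -11.7, "z": 11.2, "hand": 1},
    {"wx": -0.1, "wy": 0.2, "wz": 0, "x": 2.4, "y": -11.7, "z": 11.2, "hand": 1},
  ],
)

```text
time: 16.53
position: [0.5252, 0.2355, 0.0825]
ee_rot: [0.0, 0.993, 0.117, 0.002]
ft_force: [0.2, -0.2, 0.0]
grip_width: 0.0496
gripper_force: 25.0
```

```bash
python3 - <<'E'
from h import *
to([.524,.235,.056],13.5)
E
```

```text
xyz cm [-0.13  0.02  2.65] w deg [ 0.02 -0.18 -0.08] rows 0.6373853610567332
```

Emit:
play_rows(
  increments=[
    {"wx": 0, "wy": 0, "wz": 0, "x": 0, "y": 0, "z": 1, "hand": 1},
    {"wx": 0, "wy": 0, "wz": 0, "x": 0, "y": 0, "z": 2, "hand": 1},
    {"wx": 0, "wy": 0, "wz": 0, "x": 0, "y": 0, "z": 2.5, "hand": 1},
    {"wx": 0, "wy": 0, "wz": 0, "x": 0, "y": 0, "z": 2.65, "hand": 1},
    {"wx": 0, "wy": 0, "wz": 0, "x": 0, "y": 0, "z": 2.7, "hand": 1},
    {"wx": 0, "wy": 0, "wz": 0, "x": 0, "y": 0, "z": 2.7, "hand": 1},
    {"wx": 0, "wy": 0, "wz": 0, "x": 0, "y": 0, "z": 2.7, "hand": 1},
  ],
)

```text
time: 17.12
position: [0.5242, 0.2364, 0.0548]
ee_rot: [0.0, 0.993, 0.118, 0.001]
ft_force: [-0.3, -0.4, -1.4]
grip_width: 0.0505
gripper_force: 25.0
```

```bash
python3 - <<'E'
from h import *
p,R,s=cur(); print(s['ft_force'])
to([.5059,.2462,.0545],13.5)
E
```

```text
[-0.28387875 -0.38771545 -1.37693277]
xyz cm [-1.55 -1.38  0.03] w deg [ 0.02 -0.11  0.02] rows 0.4973275163612552
```

Emit:
play_rows(
  increments=[
    {"wx": 0, "wy": -0.1, "wz": 0, "x": 0, "y": 0, "z": 0.05, "hand": 1},
    {"wx": 0, "wy": -0.1, "wz": 0, "x": 0, "y": 0, "z": 0.1, "hand": 1},
    {"wx": 0, "wy": -0.1, "wz": 0, "x": 0, "y": 0, "z": 0.1, "hand": 1},
    {"wx": 0, "wy": -0.1, "wz": 0, "x": 0, "y": 0, "z": 0.1, "hand": 1},
    {"wx": 0, "wy": -0.1, "wz": 0, "x": 0, "y": 0, "z": 0.1, "hand": 1},
  ],
)

```text
time: 17.53
position: [0.524, 0.2363, 0.0537]
ee_rot: [0.0, 0.993, 0.118, -0.0]
ft_force: [-0.2, 0.3, -0.5]
grip_width: 0.0499
gripper_force: 25.0
```

Emit:
play_rows(
  increments=[
    {"wx": 0, "wy": 0, "wz": 0, "x": 0, "y": 0, "z": 0.05, "hand": 1},
    {"wx": 0, "wy": 0, "wz": 0, "x": 0, "y": 0, "z": 0.08, "hand": 1},
    {"wx": 0, "wy": 0, "wz": 0, "x": 0, "y": 0, "z": 0.08, "hand": 1},
    {"wx": 0, "wy": 0, "wz": 0, "x": 0, "y": 0, "z": 0.08, "hand": 1},
  ],
)

```text
time: 17.87
position: [0.5241, 0.2363, 0.0535]
ee_rot: [0.0, 0.993, 0.118, 0.0]
ft_force: [-0.7, -0.5, 5.8]
grip_width: 0.0496
gripper_force: 25.0
```

In contact with the stage. Ease off and slide toward the corner.

Emit:
play_rows(
  increments=[
    {"wx": 0, "wy": 0, "wz": 0, "x": -0.3, "y": -0.3, "z": -0.04, "hand": 1},
    {"wx": 0, "wy": 0, "wz": 0, "x": -0.6, "y": -0.6, "z": -0.04, "hand": 1},
    {"wx": 0, "wy": 0, "wz": 0, "x": -0.9, "y": -0.8, "z": -0.04, "hand": 1},
    {"wx": 0, "wy": 0, "wz": 0, "x": -1.1, "y": -1.0, "z": -0.04, "hand": 1},
    {"wx": 0, "wy": 0, "wz": 0, "x": -1.2, "y": -1.1, "z": -0.04, "hand": 1},
    {"wx": 0, "wy": 0, "wz": 0, "x": -1.2, "y": -1.1, "z": -0.04, "hand": 1},
    {"wx": 0, "wy": 0, "wz": 0, "x": -1.2, "y": -1.1, "z": -0.04, "hand": 1},
  ],
)

```text
time: 18.45
position: [0.5097, 0.2446, 0.0535]
ee_rot: [-0.0, 0.993, 0.118, -0.0]
ft_force: [0.5, 0.7, 5.0]
grip_width: 0.0496
gripper_force: 25.0
```

```bash
python3 - <<'E'
from h import *
p,R,s=cur(); print(R.T@s['ft_force'])
to([.5059,.2462,.0535],13.5)
E
```

```text
[ 0.60097494 -0.54872606 -4.98161484]
xyz cm [-0.33 -0.24 -0.  ] w deg [-0.01  0.01  0.01] rows 0.09830571968934436
```

Emit:
play_rows(
  increments=[
    {"wx": 0, "wy": 0, "wz": 0, "x": 0, "y": -0.1, "z": -0.02, "hand": 1},
    {"wx": 0, "wy": 0, "wz": 0, "x": 0, "y": -0.2, "z": -0.02, "hand": 1},
    {"wx": 0, "wy": 0, "wz": 0, "x": 0, "y": -0.25, "z": -0.02, "hand": 1},
    {"wx": 0, "wy": 0, "wz": 0, "x": 0, "y": -0.3, "z": -0.02, "hand": 1},
    {"wx": 0, "wy": 0, "wz": 0, "x": 0, "y": -0.3, "z": -0.02, "hand": 1},
    {"wx": 0, "wy": 0, "wz": 0, "x": 0, "y": -0.3, "z": -0.02, "hand": 1},
  ],
)

```text
time: 18.95
position: [0.509, 0.2467, 0.0535]
ee_rot: [0.001, 0.993, 0.118, -0.0]
ft_force: [1.2, -2.7, 5.0]
grip_width: 0.0495
gripper_force: 25.0
```

```bash
python3 - <<'E'
from h import *
p,R,s=cur(); print(R.T@s['ft_force'],R.T@s['ft_torque'])
to([.5059,.2462,.0535],13.5)
E
```

```text
[ 0.53812381  2.94864717 -4.95995356] [-0.33147256 -0.17311207  0.01204135]
xyz cm [-0.31 -0.03  0.  ] w deg [0.06 0.04 0.03] rows 0.07556039458998544
```

Side-fence contact is beginning (3 N). Now the end fence.

Emit:
play_rows(
  increments=[
    {"wx": 0, "wy": 0, "wz": 0, "x": -0.15, "y": -0.03, "z": 0, "hand": 1},
    {"wx": 0, "wy": 0, "wz": 0, "x": -0.25, "y": -0.03, "z": 0, "hand": 1},
    {"wx": 0, "wy": 0, "wz": 0, "x": -0.35, "y": -0.03, "z": 0, "hand": 1},
    {"wx": 0, "wy": 0, "wz": 0, "x": -0.4, "y": -0.03, "z": 0, "hand": 1},
    {"wx": 0, "wy": 0, "wz": 0, "x": -0.4, "y": -0.03, "z": 0, "hand": 1},
    {"wx": 0, "wy": 0, "wz": 0, "x": -0.4, "y": -0.03, "z": 0, "hand": 1},
  ],
)

```text
time: 19.45
position: [0.506, 0.2469, 0.0536]
ee_rot: [-0.0, 0.993, 0.118, 0.001]
ft_force: [3.4, 1.1, 1.7]
grip_width: 0.05
gripper_force: 25.0
```

```bash
python3 - <<'E'
from h import *
p,R,s=cur(); print(R.T@s['ft_force'],R.T@s['ft_torque'])
to([.5059,.2462,.0535],13.5)
E
```

```text
[ 3.52769799 -0.29595176 -1.720831  ] [0.03766862 0.432092   0.09195293]
xyz cm [-0.03  0.06  0.01] w deg [ 0.01 -0.1   0.01] rows 0.016497380475126885
```

Emit:
play_rows(
  increments=[
    {"wx": 0, "wy": 0, "wz": 0, "x": -0.03, "y": -0.05, "z": 0, "hand": 1},
    {"wx": 0, "wy": 0, "wz": 0, "x": -0.06, "y": -0.1, "z": 0, "hand": 1},
    {"wx": 0, "wy": 0, "wz": 0, "x": -0.06, "y": -0.1, "z": 0, "hand": 1},
    {"wx": 0, "wy": 0, "wz": 0, "x": -0.06, "y": -0.1, "z": 0, "hand": 1},
    {"wx": 0, "wy": 0, "wz": 0, "x": -0.06, "y": -0.1, "z": 0, "hand": 1},
  ],
)

```text
time: 19.87
position: [0.506, 0.2469, 0.0536]
ee_rot: [0.001, 0.993, 0.118, 0.001]
ft_force: [6.2, -1.6, 0.8]
grip_width: 0.05
gripper_force: 25.0
```

```bash
python3 - <<'E'
from h import *
p,R,s=cur(); print(R.T@s['ft_force'],R.T@s['ft_torque'])
to([.5059,.2462,.0535],13.5)
E
```

```text
[ 5.65004275  3.00384849 -0.81340991] [-0.59929012  0.66995199  0.07409193]
xyz cm [-0.03  0.07  0.01] w deg [ 0.08 -0.16  0.02] rows 0.025521607365106877
```

Emit:
play_rows(
  increments=[
    {"wx": 0, "wy": 0, "wz": 0, "x": -0.03, "y": -0.05, "z": 0.02, "hand": 1},
    {"wx": 0, "wy": 0, "wz": 0, "x": -0.06, "y": -0.1, "z": 0.04, "hand": 1},
    {"wx": 0, "wy": 0, "wz": 0, "x": -0.08, "y": -0.15, "z": 0.05, "hand": 1},
    {"wx": 0, "wy": 0, "wz": 0, "x": -0.08, "y": -0.15, "z": 0.05, "hand": 1},
    {"wx": 0, "wy": 0, "wz": 0, "x": -0.08, "y": -0.15, "z": 0.05, "hand": 1},
    {"wx": 0, "wy": 0, "wz": 0, "x": -0.08, "y": -0.15, "z": 0.05, "hand": 1},
  ],
)

```text
time: 20.37
position: [0.506, 0.247, 0.0537]
ee_rot: [0.001, 0.993, 0.118, 0.002]
ft_force: [6.7, -5.9, 5.0]
grip_width: 0.0496
gripper_force: 25.0
```

```bash
python3 - <<'E'
from h import *
p,R,s=cur(); print(R.T@s['ft_force'],R.T@s['ft_torque'])
to([.5059,.2462,.0535],13.5)
c=save("scene","pics/s6.png"); w=save("wrist","pics/w6.png")
a=c["img"][85:195,270:400,::-1]
cv2.imwrite("pics/end.png",np.hstack([cv2.resize(a,(425,360),interpolation=cv2.INTER_CUBIC),cv2.resize(w["img"][104:374,120:390,::-1],(360,360))]))
E
```

```text
[ 5.18948541  7.28821331 -4.97335001] [-1.42233319  0.65126837  0.15180233]
xyz cm [-0.02  0.08  0.02] w deg [ 0.2  -0.24  0.06] rows 0.04439928940049986
```

View pics/end.png

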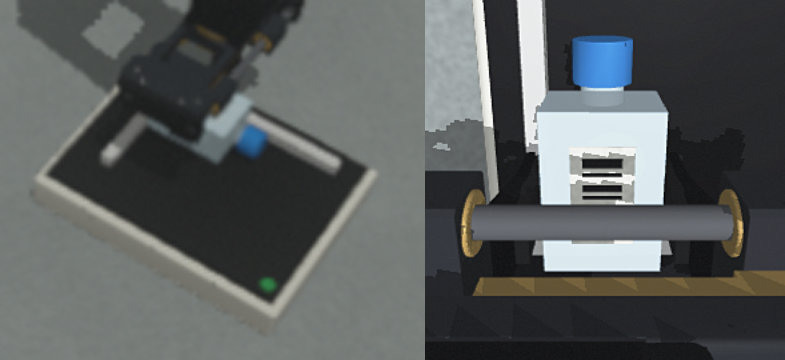

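The pictures show the flask in the corner, its long side along the side fence, cap away from the end fence. TCP is within 1 mm of the predicted home. A last small trim: level the tool and press slightly more on the end fence.

Emit:
play_rows(
  increments=[
    {"wx": 0.1, "wy": -0.1, "wz": 0, "x": -0.04, "y": 0, "z": 0, "hand": 1},
    {"wx": 0.2, "wy": -0.2, "wz": 0, "x": -0.08, "y": 0, "z": 0, "hand": 1},
    {"wx": 0.2, "wy": -0.2, "wz": 0, "x": -0.08, "y": 0, "z": 0, "hand": 1},
    {"wx": 0.2, "wy": -0.2, "wz": 0, "x": -0.08, "y": 0, "z": 0, "hand": 1},
    {"wx": 0.2, "wy": -0.2, "wz": 0, "x": -0.08, "y": 0, "z": 0, "hand": 1},
    {"wx": 0.2, "wy": -0.2, "wz": 0, "x": -0.08, "y": 0, "z": 0, "hand": 1},
    {"wx": 0.2, "wy": -0.2, "wz": 0, "x": -0.08, "y": 0, "z": 0, "hand": 1},
  ],
)

```text
time: 21.05
position: [0.506, 0.2469, 0.0536]
ee_rot: [-0.0, 0.993, 0.118, 0.001]
ft_force: [7.4, -5.4, 2.7]
grip_width: 0.0499
gripper_force: 25.0
```

```bash
python3 - <<'E'
from h import *
p,R,s=cur(); print(R.T@s['ft_force'],R.T@s['ft_torque'])
to([.5059,.2462,.0535],13.5)
c=camera("wrist");im=c["img"]
# flask top heights / tilt by depth, and its sides
hx=np.array([.9723,.2338]);hy=np.array([-.2338,.9723]);cor=np.array([.46505,.26208])
Q=[]
for v in range(150,320,2):
    for u in range(180,320,2):
        q=dep(c,u,v)
        l=(q[:2]-cor)
        if .066<q[2]<.082 and im[v,u].min()>190: Q.append([l@hx,l@hy,q[2]])
Q=np.array(Q); print(len(Q),np.percentile(Q,[1,50,99],axis=0))
A=np.c_[Q[:,:2],np.ones(len(Q))]; print("tilt deg",np.degrees(np.linalg.lstsq(A,Q[:,2],rcond=None)[0][:2]))
E
```

```text
[ 5.94346631  7.02860129 -2.68550058] [-1.4670499   0.9004978   0.17504206]
xyz cm [-0.02  0.07  0.01] w deg [ 0.   -0.14  0.06] rows 0.02064759079918317
1670 [[ 2.75589501e-05 -4.88869857e-02  7.37989598e-02]
 [ 4.96168595e-02 -2.41590582e-02  7.52846123e-02]
 [ 7.05642699e-02 -6.29551193e-05  7.66344453e-02]]
tilt deg [ 0.14298528 -0.04009339]
```

The flask top spans 0–71 mm and −49–0 mm from the corner, flat to 0.15°, pressed with 6–7 N on each fence. Handing in.

```bash
python3 -c "
from cell import *
print(finish_job())"
```

```text
the job is handed in; nothing more can be done
None
```

The job is handed in at about 21 s: the scanner was held on the label at 14 cm for over a second and set back upright on its pad. The flask, cap away from the end fence, is held flat in the corner with about 6 N on the end fence and 7 N on the side fence.

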